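# Power up the recording chain in order

### The job

Switch on the recording chain by pressing the red push switches lightly down with closed fingertips until they stay in: first the cream preamplifier, then the blue filter, and last the black sound monitor. Leave the teal stimulator's switch off. Only touch the switches: do not pinch or lift anything, do not shove the boxes about, ram the switches or disturb the other things on the bench.

Things in the scene. Friction and masses are not known exactly. Their poses are not given: they have to be found in the camera images.
- preamp: the cream preamplifier, a rectangular meter window with a pale dial on the top; a loose box 110 (x) x 90 (y) x 55 (z) mm, about 0.9 kg, standing on the bench. Origin at the centre of its underside, z up; its -x face, with three small jacks, roughly faces the robot. It carries one red push switch on the half of its top nearer the -x face.
- preamp_cap (a point): centre of the top of the preamp switch's red cap, moving with it: a flat disc 36 mm wide, 10 mm thick, 22 mm from the box's centre towards its -x face, 91 mm above the bench when out. It rides on the stem on a soft spring (1 N, then 0.5 N per mm, 16 mm). Pushed down 14 mm the switch is fully in (about 5 N); 24 mm bottoms hard. Let go, the cap springs up to about 83 mm.
- preamp_switch (a joint): how far the stem of the preamp's switch is pushed in, m: 0 out (off; starts at 0 to 0.001), 0.008 fully in, at its stop; on from 0.005. The cap's springing is not counted: the stem starts to move once the cap is about 3 mm down (2.5 N), follows it from there, and stays where it is left.
- filter: the blue filter unit, two round white knobs (9 mm tall) on the top; a loose box 110 (x) x 90 (y) x 55 (z) mm, about 0.9 kg, standing on the bench. Origin at the centre of its underside, z up; its -x face, with three small jacks, roughly faces the robot. It carries one red push switch on the half of its top nearer the -x face.
- filter_cap (a point): centre of the top of the filter switch's red cap, moving with it: a flat disc 36 mm wide, 10 mm thick, 22 mm from the box's centre towards its -x face, 91 mm above the bench when out. It rides on the stem on a soft spring (1 N, then 0.5 N per mm, 16 mm). Pushed down 14 mm the switch is fully in (about 5 N); 24 mm bottoms hard. Let go, the cap springs up to about 83 mm.
- filter_switch (a joint): how far the stem of the filter's switch is pushed in, m: 0 out (off; starts at 0 to 0.001), 0.008 fully in, at its stop; on from 0.005. The cap's springing is not counted: the stem starts to move once the cap is about 3 mm down (2.5 N), follows it from there, and stays where it is left.
- monitor: the black sound monitor, a round silver speaker grille on the top; a loose box 110 (x) x 90 (y) x 55 (z) mm, about 0.9 kg, standing on the bench. Origin at the centre of its underside, z up; its -x face, with three small jacks, roughly faces the robot. It carries one red push switch on the half of its top nearer the -x face.
- monitor_cap (a point): centre of the top of the monitor switch's red cap, moving with it: a flat disc 36 mm wide, 10 mm thick, 22 mm from the box's centre towards its -x face, 91 mm above the bench when out. It rides on the stem on a soft spring (1 N, then 0.5 N per mm, 16 mm). Pushed down 14 mm the switch is fully in (about 5 N); 24 mm bottoms hard. Let go, the cap springs up to about 83 mm.
- monitor_switch (a joint): how far the stem of the monitor's switch is pushed in, m: 0 out (off; starts at 0 to 0.001), 0.008 fully in, at its stop; on from 0.005. The cap's springing is not counted: the stem starts to move once the cap is about 3 mm down (2.5 N), follows it from there, and stays where it is left.
- stimulator: the teal stimulator, a white strip with three small coloured lamps on the top; a loose box 110 (x) x 90 (y) x 55 (z) mm, about 0.9 kg, standing on the bench. Origin at the centre of its underside, z up; its -x face, with three small jacks, roughly faces the robot. It carries one red push switch on the half of its top nearer the -x face.
- stimulator_cap (a point): centre of the top of the stimulator switch's red cap, moving with it: a flat disc 36 mm wide, 10 mm thick, 22 mm from the box's centre towards its -x face, 91 mm above the bench when out. It rides on the stem on a soft spring (1 N, then 0.5 N per mm, 16 mm). Pushed down 14 mm the switch is fully in (about 5 N); 24 mm bottoms hard. Let go, the cap springs up to about 83 mm.
- stimulator_switch (a joint): how far the stem of the stimulator's switch is pushed in, m: 0 out (off; starts at 0 to 0.001), 0.008 fully in, at its stop; on from 0.005. The cap's springing is not counted: the stem starts to move once the cap is about 3 mm down (2.5 N), follows it from there, and stays where it is left.
- dish: round flat clear closed dish, 88 mm across, 14 mm tall, pink patch on top; origin at the centre of its underside. A bystander: leave it where it is.
- tape: orange roll of tape lying flat, 52 mm across, 19 mm tall; origin at the centre of its underside. A bystander: leave it where it is.
- forceps: steel forceps lying flat, about 126 mm long along x, 11 mm wide, 6 mm tall; origin on the underside near mid-length. A bystander: leave it where it is.
- screwdriver: yellow-handled screwdriver lying flat, 150 mm long along its x axis. A bystander: leave it where it is.
- jar: amber jar with a white cap, 52 mm across, 60 mm tall; origin at the centre of its underside. A bystander: leave it where it is.
- mug: white mug, 76 mm across plus its handle, 85 mm tall; origin at the centre of its underside. A bystander: leave it where it is.
There are look-alikes about, which are no part of the job. Of the things that look like the filter, the largest one is meant.

How it is judged:
On the way, in this order (a step that is already met when the one before it is completed fails the run):
1. the cream preamplifier's switch is pressed in (value of joint preamp_switch above 0.005 m), for 0.2 s.
2. the blue filter's switch is pressed in (value of joint filter_switch above 0.005 m), for 0.2 s.
3. the black monitor's switch is pressed in (value of joint monitor_switch above 0.005 m), for 0.2 s.
At the end, for the whole second after the job is handed in: The switches of preamplifier, filter and monitor are each at least 5 mm in, the stimulator's less than 2.5 mm; the four boxes stand level within 25 mm of where they were, the other things within 20 mm, all at rest (value of joint each of preamp_switch, filter_switch, monitor_switch above 0.005 m and value of joint stimulator_switch below 0.0025 m and distance of each of preamp, filter, monitor, stimulator from where it was at the start of the episode below 0.025 m and angle between each of preamp, filter, monitor, stimulator's own z axis and vertical below 0.1 rad and distance of each of dish, tape, forceps, screwdriver, jar, mug from where it was at the start of the episode below 0.02 m and linear speed of each of preamp, filter, monitor, stimulator, dish, tape, forceps, screwdriver, jar, mug below 0.02 m/s); the robot touches nothing.
It fails at once if out of order: the filter's switch goes in (over 2.5 mm) before the preamplifier's is in (5 mm), or the monitor's before the filter's ((value of joint filter_switch above 0.0025 m and value of joint preamp_switch below 0.005 m) or (value of joint monitor_switch above 0.0025 m and value of joint filter_switch below 0.005 m)).
It fails at once if the stimulator's switch is pressed in over 2.5 mm (value of joint stimulator_switch above 0.0025 m).
It fails at once if a box or its switch is pressed with more than 15 N (contact force between any of the fingers, the arm and preamp above 15 N or contact force between any of the fingers, the arm and filter above 15 N or contact force between any of the fingers, the arm and monitor above 15 N or contact force between any of the fingers, the arm and stimulator above 15 N).
It fails at once if a box is lifted over 10 mm, tipped over 0.2 rad or shoved over 25 mm (height (world z) of any of preamp, filter, monitor, stimulator above 0.01 m or angle between any of preamp, filter, monitor, stimulator's own z axis and vertical above 0.2 rad or distance of any of preamp, filter, monitor, stimulator from where it was at the start of the episode above 0.025 m).
It fails at once if another thing on the bench is moved over 20 mm (distance of any of dish, tape, forceps, screwdriver, jar, mug from where it was at the start of the episode above 0.02 m).
It also fails if it takes over 54 s, if anything falls off the work surface, if the arm or the gripper's body presses on something with over 40 N, if the wrist force passes 120 N, or if a joint passes its speed limit or range.

### The arm

A 6-joint arm with a two-finger parallel gripper is mounted at the origin on the work surface. World frame = base frame: x ahead of the robot, y to its left, z up, the work surface at z = 0. Lengths are in m, angles in rad, forces in N, time in s.
With the tool pointing down it reaches from about 0.35 to 0.775 m from the base axis. Payload 5.5 kg.
Tool frame: the origin (TCP) lies midway between the tips of the shut fingers; the grasp point (between the pads) lies 19 mm behind it; z points along the fingers, y is the direction in which the jaws open and shut (so a half turn about z gives the same grasp; the last joint's range is limited). The gripper opens to 85 mm and grips with 20 to 120 N. Pads are 22 mm wide; open, the fingers measure 114 mm over their backs; the gripper's body (76 mm by 85 mm) begins 54 mm behind the grasp point. The pads swing forward as they close: fully open they stand 13 mm farther back than shut.
Start: joints at [-1.282, 0.313, 0.046, 1.304, 0, 1.431], TCP at [0.239, -0.523, 0.231] pointing down, gripper open.
Joint ranges: [-2.76, 2.76], [-0.86, 1.69], [-1.03, 1.26], [-2.2, 2.34], [-1.47, 1.5], [-3.14, 3.14]. Speed limits (rad/s): [2.57, 2.57, 3.14, 3.14, 3.14, 3.14].

### API

Orientations are given as a unit quaternion [x, y, z, w].
In Python, from rig import arm gives the robot as it stands.
- The arm moves only by the tool move_arm, never from a script. Its argument "motion" is text: rows parted by semicolons, each of 7 numbers parted by spaces: the shift along the tool's x, y, z normalised to -1 to 1, where 1 is 50 mm, then the turn, a rotation vector about the tool's x, y, z normalised to -1 to 1, where 1 is 0.08 rad, then the closure, from 0 (fully open) to 1 (shut). In form: x y z ax ay az fingers; .... A call has 1 to 8 rows; each row shifts and turns the commanded pose from where the row before left it, along the tool's axes as they then stand; what a row does not reach is not made up. A row lasts 1/10 s, in which the tool goes at most 50 mm and 8.59 degrees, less where a joint would pass 70% of its speed; a pose out of reach is approached as far as the arm can. A call with a number of a shift or a turn outside -1 to 1 is refused whole. A call with a gripper value outside its range is refused whole. The fingers move at their own pace and stop on an object; "newtons" is the grip in N (left out, the last holds). Time passes only in rows, so rows that do not move let the fingers close. It gives the time, the measured TCP pose, the force and the opening at its end, in the units of the state.
- arm.read_state(): the state, without advancing time (a new reading comes with each control period).
- arm.snapshot(name): name is "scene" or "side" or "wrist"; returns a dict with "color" (400x640x3 uint8, blue, green, red), "range_z" (400x640 float32, m along the optical axis (not along the pixel's ray), 0 where there is no reading), "fx", "fy", "cx", "cy" (pixels), "k1" (the pictures are not rectified: a ray, as slopes to the right and down, at radius r is drawn at 1 + k1 r^2 times it, then the intrinsics apply), "camera_from_world" (4x4, takes a point from world to camera coordinates). Camera axes: x right, y up, looking along -z (the intrinsics and any distortion apply to the point x, -y, -z); pixel columns grow to the right and rows downward; lengths in m; the calibration is good to about 2 mm. A picture is of the moment at which its call begins.
- arm.close_job(): hands the job in, once; it reports no verdict.
The state is a dict: "time": time; "q": joint angles; "dq": joint speeds; "tau": joint torques, N m; "eef_pos": TCP position; "ee_rot": TCP orientation; "force": force on the tool from outside, world axes, zero at the start; "wrist_torque": the same for the moment, N m; "grip_width": opening from 0.0 (shut) to 1.0 (fully open).
Only numpy, scipy, OpenCV 4.12 (cv2) and the standard library are available. Lean on these libraries where they do the work, as an engineer would, in place of code of your own. Each camera call takes 0.05 s, during which the arm holds its last target. There are 200 camera calls.

## Working session

There is one attempt and no reset: what is moved stays moved. The work goes in short steps, Python scripts to look and compute and a tool call to move; the robot and the scene stay as the last step left them, time stands still between calls to the robot, and variables do not carry over. Pictures are saved under pics/ and viewed, about 8 in all and at most 12, crops included, and the job is handed in when it is done.

Besides the shell and the picture viewer there is one more tool, called after "Call:" as name(argument=value, ...) on one line, values as JSON. move_arm: Moves the arm, as the interface text tells. Scaled input: -1 to 1 covers 50 mm each way for a shift and 0.08 rad each way for a turn. Its arguments: {"type":"object","properties":{"motion":{"type":"string"},"newtons":{"type":"number"}},"required":["motion"]}

```bash
mkdir -p pics; ls
cat > h.py <<'E'
import numpy as np, cv2, pickle
from rig import arm
def world(s,uv,z=None):
    """pixels -> world points, on plane z or by range_z"""
    uv=np.atleast_2d(np.float64(uv)); d=np.c_[(uv[:,0]-s['cx'])/s['fx'],(uv[:,1]-s['cy'])/s['fy']]
    p=d.copy()
    for _ in range(20): p=d/(1+s['k1']*(p**2).sum(1,keepdims=True))
    ray=np.c_[p[:,0],-p[:,1],-np.ones(len(p))]
    M=np.linalg.inv(s['camera_from_world']); o=M[:3,3]; w=ray@M[:3,:3].T
    if z is None: t=s['range_z'][uv[:,1].astype(int),uv[:,0].astype(int)]
    else: t=(z-o[2])/w[:,2]
    return o+w*t[:,None]
def reds(s,zmin=.07,zmax=.1):
    h=cv2.cvtColor(s['color'],cv2.COLOR_BGR2HSV)
    m=(((h[...,0]<8)|(h[...,0]>172))&(h[...,1]>130)&(h[...,2]>60)).astype(np.uint8)
    n,l,st,c=cv2.connectedComponentsWithStats(m)
    for i in range(1,n):
        if st[i,4]<60: continue
        v,u=np.where(l==i); P=world(s,np.c_[u,v]); P=P[s['range_z'][v,u]>0]
        if len(P)==0: continue
        zt=np.percentile(P[:,2],90); T=P[abs(P[:,2]-zt)<.006]
        mm=(T.min(0)+T.max(0))/2
        print(c[i].round(),st[i,4],'ztop %.3f'%zt,'mid',mm.round(4),'size',np.ptp(T,axis=0).round(3))
E
python3 - <<'E'
from h import *
for n in('scene','side'):
    s=arm.snapshot(n); pickle.dump(s,open(n+'.pkl','wb')); cv2.imwrite(f'pics/{n}0.png',s['color']); print(n); 
    print(np.linalg.inv(s['camera_from_world'])[:3,3]); reds(s)
print(arm.read_state())
E
```

```text
pics
scene
[ 1.38300633 -0.03513484  0.62907352]
[264. 193.] 97 ztop 0.093 mid [ 0.5359 -0.1237  0.0904] size [0.031 0.032 0.006]
[348. 195.] 98 ztop 0.093 mid [0.5643 0.0973 0.0904] size [0.032 0.033 0.007]
[417. 195.] 100 ztop 0.093 mid [0.5797 0.2753 0.0904] size [0.032 0.031 0.007]
[201. 205.] 115 ztop 0.093 mid [ 0.579  -0.2823  0.0907] size [0.036 0.032 0.008]
[254. 244.] 66 ztop 0.065 mid [ 0.7114 -0.1392  0.0624] size [0.022 0.021 0.007]
side
[0.1812449  0.68030812 0.72296099]
[385. 139.] 79 ztop 0.094 mid [ 0.5776 -0.2816  0.0925] size [0.034 0.033 0.006]
[373. 179.] 118 ztop 0.094 mid [ 0.531  -0.1239  0.092 ] size [0.032 0.034 0.006]
[306. 235.] 174 ztop 0.095 mid [0.5587 0.1004 0.0932] size [0.031 0.032 0.006]
[240. 295.] 270 ztop 0.094 mid [0.5756 0.2768 0.0921] size [0.034 0.035 0.007]
{'time': 0.1, 'q': array([-1.28160859e+00,  3.13945572e-01,  4.51202751e-02,  1.30359180e+00,
       -2.36221708e-05,  1.43120719e+00]), 'dq': array([-0.00072962, -0.00131033,  0.00155422,  0.0012284 , -0.00010659,
       -0.00023223]), 'tau': array([ 2.67186610e-03, -4.81723809e+01,  2.99245334e+01,  1.26714617e-02,
       -1.47589353e-04,  1.87167223e-05]), 'eef_pos': array([ 0.23892527, -0.52252765,  0.23049782]), 'ee_rot': array([ 9.77106365e-01,  2.12749843e-01, -7.23378231e-05, -8.07236977e-04]), 'force': array([-0.43103339, -0.28098472,  0.30536469]), 'wrist_torque': array([ 0.00014167,  0.02348777, -0.03847742]), 'grip_width': 1.001979146596374}
```

View pics/scene0.png

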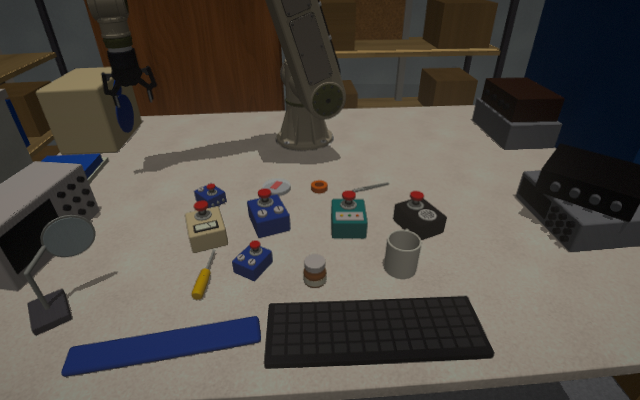

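View pics/side0.png

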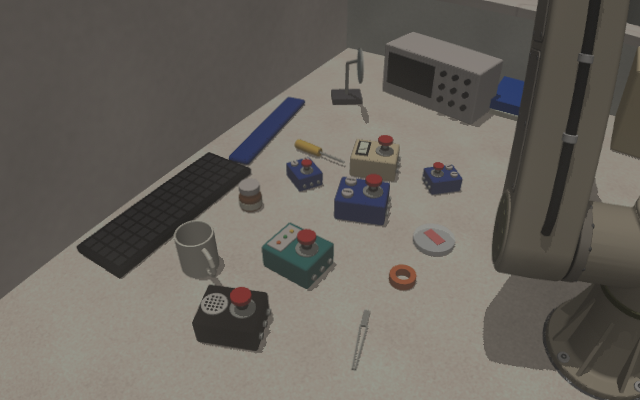

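Scene picture: preamp cap at (201,205), filter (264,193), teal (348,195) and monitor (417,195). The small blue look-alikes are at (210,190) and (254,244). In the side view the same four are at (385,139), (373,179), (306,235) and (240,295). The two views agree to within 6 mm and the heights match 91 mm. I'm approaching the preamp with the fingers shut, and turning the tool on the way to keep joint 6 in range.

Call:
move_arm(motion="0.88 -0.17 0.15 0 0 -1 1; 0.89 -0.1 0.15 0 0 -1 1; 0.9 -0.03 0.15 0 0 -1 1; 0.9 0.05 0.15 0 0 -1 1; 0.89 0.12 0.15 0 0 -1 1; 0.88 0.19 0.15 0 0 -1 1; 0.86 0.26 0.15 0 0 -1 1; 0.84 0.32 0.15 0 0 -1 1", newtons=20)

```text
time: 0.9
eef_pos: [0.5331, -0.3131, 0.1706]
ee_rot: [0.86, 0.511, -0.0, -0.0]
force: [0.1, -1.1, -0.6]
grip_width: -0.0
```

```bash
cat >> h.py <<'E'
from scipy.spatial.transform import Rotation as R
def rel(*t):
    st=arm.read_state(); r=R.from_quat(st['ee_rot'])
    print('t %.2f'%st['time'],'tcp',st['eef_pos'].round(4),'F',st['force'].round(2),'w %.2f'%st['grip_width'],'q1,q6',st['q'][[0,5]].round(2),'tilt err rv',(r.inv()*R.from_quat([*r.as_quat()[:2]/np.hypot(*r.as_quat()[:2]),0,0])).as_rotvec().round(4))
    for p in t: print('to',p,'units',(r.inv().apply(np.array(p)-st['eef_pos'])/.05).round(2))
E
python3 - <<'E'
from h import *
rel((.578,-.282,.15))
s=arm.snapshot('wrist'); cv2.imwrite('pics/w1.png',s['color']); reds(s)
rel((.578,-.282,.15))
E
```

```text
t 0.90 tcp [ 0.5331 -0.3131  0.1706] F [ 0.11 -1.11 -0.64] w -0.00 q1,q6 [-0.66  1.41] tilt err rv [-0.0007  0.      0.    ]
to (0.578, -0.282, 0.15) units [0.98 0.49 0.41]
[360. 136.] 2381 ztop 0.091 mid [ 0.5784 -0.2821  0.0896] size [0.034 0.034 0.008]
[198. 219.] 744 ztop 0.063 mid [ 0.4428 -0.2846  0.0609] size [0.023 0.023 0.007]
t 0.95 tcp [ 0.5376 -0.3085  0.169 ] F [ 3.65  0.81 -1.  ] w 0.00 q1,q6 [-0.65  1.41] tilt err rv [-0.0004 -0.0042  0.    ]
to (0.578, -0.282, 0.15) units [0.85 0.46 0.38]
```

The wrist measurement agrees with the scene and side views on the preamp cap: (0.578, -0.282).

Call:
move_arm(motion="0.4 0.22 0.4 0 0 0 1; 0.4 0.22 0.4 0 0 0 1; 0 0 0 0 0 0 1; 0 0 0 0 0 0 1")

```text
time: 1.35
eef_pos: [0.5699, -0.2896, 0.1303]
ee_rot: [0.86, 0.51, -0.001, -0.001]
force: [0.0, -0.5, -0.4]
grip_width: -0.001
```

```bash
python3 -c "
from h import *
rel((.578,-.282,.075))"
```

```text
t 1.35 tcp [ 0.5699 -0.2896  0.1303] F [ 0.03 -0.5  -0.39] w -0.00 q1,q6 [-0.6   1.48] tilt err rv [-0.0025  0.0002  0.    ]
to (0.578, -0.282, 0.075) units [0.21 0.07 1.11]
```

Call:
move_arm(motion="0.21 0.07 0.3 0 0 0 1; 0 0 0.2 0 0 0 1; 0 0 0.1 0 0 0 1; 0 0 0.1 0 0 0 1; 0 0 0.1 0 0 0 1; 0 0 0 0 0 0 1")

```text
time: 1.95
eef_pos: [0.5783, -0.2828, 0.0908]
ee_rot: [0.861, 0.509, -0.0, -0.0]
force: [-0.0, -0.2, 0.9]
grip_width: -0.0
```

```bash
python3 -c "
from h import *
rel((.578,-.282,.075))"
```

```text
t 1.95 tcp [ 0.5783 -0.2828  0.0908] F [-0.02 -0.16  0.93] w -0.00 q1,q6 [-0.58  1.49] tilt err rv [-0.0004  0.0001  0.    ]
to (0.578, -0.282, 0.075) units [ 0.01 -0.01  0.32]
```

Contact is at z = 0.091, as expected. Next I press about 15 mm.

Call:
move_arm(motion="0 0 0.08 0 0 0 1; 0 0 0.08 0 0 0 1; 0 0 0.08 0 0 0 1; 0 0 0.06 0 0 0 1; 0 0 0 0 0 0 1; 0 0 0 0 0 0 1")

```text
time: 2.55
eef_pos: [0.5788, -0.283, 0.0767]
ee_rot: [0.861, 0.509, -0.0, 0.0]
force: [-1.1, -1.3, 4.3]
grip_width: -0.001
```

Call:
move_arm(motion="0 0 0.05 0 0 0 1; 0 0 0 0 0 0 1; 0 0 0 0 0 0 1")

```text
time: 2.85
eef_pos: [0.5788, -0.283, 0.0741]
ee_rot: [0.861, 0.509, -0.0, 0.0]
force: [-2.1, -1.5, 5.4]
grip_width: 0.001
```

Call:
move_arm(motion="0 0 -0.2 0 0 0 1; 0 0 -0.3 0 0 0 1; 0 0 -0.5 0 0 0 1; 0 0 -0.5 0 0 0 1; 0 0 0 0 0 0 1; 0 0 0 0 0 0 1")

```text
time: 3.45
eef_pos: [0.5789, -0.2823, 0.1491]
ee_rot: [0.86, 0.509, 0.0, 0.0]
force: [-0.2, -0.6, -0.1]
grip_width: 0.001
```

Run:
```python
from h import *
s=arm.snapshot('side'); reds(s)
print('scene'); reds(arm.snapshot('scene'))
rel((.533,-.124,.13))
```

```text
[374. 179.] 123 ztop 0.094 mid [ 0.5319 -0.1236  0.0919] size [0.034 0.037 0.006]
[306. 235.] 175 ztop 0.095 mid [0.559  0.1001 0.0935] size [0.032 0.032 0.009]
[240. 295.] 265 ztop 0.094 mid [0.5755 0.2768 0.0924] size [0.035 0.034 0.006]
scene
[264. 193.] 98 ztop 0.093 mid [ 0.5354 -0.1239  0.0906] size [0.03  0.032 0.007]
[348. 195.] 98 ztop 0.093 mid [0.5622 0.0974 0.0909] size [0.034 0.032 0.007]
[417. 195.] 101 ztop 0.093 mid [0.5805 0.2757 0.0915] size [0.032 0.031 0.008]
[201. 208.] 111 ztop 0.085 mid [ 0.5812 -0.2823  0.0824] size [0.034 0.031 0.007]
[254. 244.] 67 ztop 0.065 mid [ 0.7127 -0.1393  0.0623] size [0.02  0.021 0.007]
t 3.55 tcp [ 0.578  -0.2819  0.1474] F [-0.42  0.74 -0.22] w -0.00 q1,q6 [-0.58  1.49] tilt err rv [-0.0023 -0.0005  0.    ]
to (0.533, -0.124, 0.13) units [ 2.34 -2.31  0.36]
```

The preamp cap now sits 8 mm lower, at about 83 mm, so it is on. Filter next.

Call:
move_arm(motion="0.5 -0.5 0 0 0 0 1; 0.6 -0.6 0 0 0 0 1; 0.6 -0.6 0 0 0 0 1; 0.4 -0.4 0.2 0 0 0 1; 0.2 -0.2 0.1 0 0 0 1; 0 0 0 0 0 0 1; 0 0 0 0 0 0 1")

```text
time: 4.25
eef_pos: [0.5335, -0.1271, 0.1335]
ee_rot: [0.861, 0.509, -0.0, 0.0]
force: [0.2, -0.1, -0.3]
grip_width: -0.002
```

Run:
```python
from h import *
s=arm.snapshot('wrist'); reds(s); rel((.533,-.124,.091))
```

```text
[583.  99.] 1376 ztop 0.063 mid [ 0.7087 -0.1389  0.0614] size [0.024 0.025 0.008]
[314. 227.] 2818 ztop 0.091 mid [ 0.5319 -0.1234  0.0889] size [0.035 0.035 0.007]
[137. 254.] 1087 ztop 0.016 mid [ 0.3756 -0.1006  0.0148] size [0.047 0.038 0.004]
t 4.30 tcp [ 0.5339 -0.1277  0.1338] F [-0.05 -0.13  0.47] w 0.00 q1,q6 [-0.38  1.69] tilt err rv [0.0008 0.0004 0.    ]
to (0.533, -0.124, 0.091) units [ 0.06 -0.05  0.85]
```

Call:
move_arm(motion="0.06 -0.06 0.3 0 0 0 1; 0 0 0.2 0 0 0 1; 0 0 0.16 0 0 0 1; 0 0 0.1 0 0 0 1; 0 0 0.1 0 0 0 1; 0 0 0 0 0 0 1; 0 0 0 0 0 0 1")

```text
time: 5.0
eef_pos: [0.5322, -0.1226, 0.091]
ee_rot: [0.861, 0.509, 0.0, 0.0]
force: [0.5, -0.6, 0.2]
grip_width: 0.0
```

Call:
move_arm(motion="0 0 0.08 0 0 0 1; 0 0 0.08 0 0 0 1; 0 0 0.08 0 0 0 1; 0 0 0.08 0 0 0 1; 0 0 0.02 0 0 0 1; 0 0 0 0 0 0 1; 0 0 0 0 0 0 1")

```text
time: 5.7
eef_pos: [0.5325, -0.1226, 0.0742]
ee_rot: [0.861, 0.509, 0.0, 0.0]
force: [-0.0, -1.5, 5.3]
grip_width: 0.002
```

Call:
move_arm(motion="0 0 -0.2 0 0 0 1; 0 0 -0.3 0 0 0 1; 0 0 -0.5 0 0 0 1; 0 0 -0.6 0 0 0 1; 0 0 0 0 0 0 1; 0 0 0 0 0 0 1")

```text
time: 6.3
eef_pos: [0.532, -0.1223, 0.1543]
ee_rot: [0.861, 0.509, 0.0, 0.0]
force: [-0.3, 0.7, -0.1]
grip_width: -0.0
```

Run:
```python
from h import *
reds(arm.snapshot('scene'))
rel((.577,.276,.14))
```

```text
[264. 195.] 91 ztop 0.085 mid [ 0.5362 -0.1246  0.0828] size [0.034 0.033 0.007]
[348. 195.] 98 ztop 0.093 mid [0.5633 0.0976 0.0908] size [0.03  0.032 0.007]
[417. 195.] 101 ztop 0.093 mid [0.579  0.275  0.0906] size [0.034 0.032 0.007]
[201. 208.] 113 ztop 0.085 mid [ 0.5805 -0.2825  0.0831] size [0.034 0.031 0.007]
[254. 244.] 67 ztop 0.065 mid [ 0.7119 -0.1391  0.0622] size [0.023 0.021 0.006]
t 6.35 tcp [ 0.5314 -0.1221  0.1534] F [-0.74  0.92 -0.2 ] w -0.00 q1,q6 [-0.37  1.7 ] tilt err rv [-0.001   0.0001  0.    ]
to (0.577, 0.276, 0.14) units [ 7.42 -3.03  0.27]
```

The filter is in too: its cap went from 93 to 85 mm as read. Now I pass over the teal box at 0.15 m to the monitor.

Call:
move_arm(motion="0.4 -0.16 0 0 0 0 1; 0.65 -0.27 0 0 0 0 1; 0.7 -0.28 0 0 0 0 1; 0.7 -0.28 0 0 0 0 1; 0.7 -0.29 0 0 0 0 1; 0.7 -0.29 0 0 0 0 1; 0.7 -0.29 0 0 0 0 1; 0.7 -0.29 0 0 0 0 1")

```text
time: 7.15
eef_pos: [0.5627, 0.1609, 0.152]
ee_rot: [0.861, 0.509, -0.002, -0.001]
force: [0.9, -0.5, -0.2]
grip_width: 0.002
```

Call:
move_arm(motion="0.7 -0.29 0 0 0 0 1; 0.7 -0.29 0 0 0 0 1; 0.5 -0.2 0.1 0 0 0 1; 0.25 -0.1 0.2 0 0 0 1; 0 0 0 0 0 0 1; 0 0 0 0 0 0 1")

```text
time: 7.75
eef_pos: [0.5761, 0.2737, 0.1372]
ee_rot: [0.861, 0.509, -0.002, -0.0]
force: [0.2, -0.4, -0.3]
grip_width: 0.0
```

Run:
```python
from h import *
s=arm.snapshot('wrist'); reds(s); rel((.577,.276,.091))
```

```text
[318. 224.] 2864 ztop 0.091 mid [0.5766 0.2769 0.0891] size [0.035 0.035 0.008]
t 7.80 tcp [0.5767 0.2734 0.138 ] F [-0.18 -1.22  0.7 ] w 0.00 q1,q6 [0.32 2.39] tilt err rv [-0.001   0.0019 -0.    ]
to (0.577, 0.276, 0.091) units [ 0.05 -0.02  0.94]
```

Call:
move_arm(motion="0.06 -0.03 0.3 0 0 0 1; 0 0 0.3 0 0 0 1; 0 0 0.15 0 0 0 1; 0 0 0.1 0 0 0 1; 0 0 0.08 0 0 0 1; 0 0 0 0 0 0 1; 0 0 0 0 0 0 1")

```text
time: 8.5
eef_pos: [0.5776, 0.2781, 0.0927]
ee_rot: [0.861, 0.509, 0.0, 0.0]
force: [1.1, 0.3, -0.2]
grip_width: 0.0
```

Call:
move_arm(motion="0 0 0.08 0 0 0 1; 0 0 0.08 0 0 0 1; 0 0 0.08 0 0 0 1; 0 0 0.08 0 0 0 1; 0 0 0.06 0 0 0 1; 0 0 0 0 0 0 1; 0 0 0 0 0 0 1")

```text
time: 9.2
eef_pos: [0.5781, 0.2785, 0.0738]
ee_rot: [0.861, 0.509, 0.001, 0.0]
force: [0.6, 0.9, 5.7]
grip_width: -0.002
```

Call:
move_arm(motion="0 0 -0.2 0 0 0 1; 0 0 -0.3 0 0 0 1; 0 0 -0.6 0 0 0 1; 0 0 -0.8 0 0 0 1; 0 0 -0.4 0 0 0 1; 0 0 0 0 0 0 1; 0 0 0 0 0 0 1; 0 0 0 0 0 0 1")

```text
time: 10.0
eef_pos: [0.576, 0.2778, 0.1864]
ee_rot: [0.861, 0.509, -0.002, -0.0]
force: [0.4, 0.3, -0.9]
grip_width: 0.0
```

Run:
```python
from h import *
rel()
for n in('scene','side'):
    s=arm.snapshot(n); print(n); reds(s); cv2.imwrite(f'pics/{n}1.png',s['color'])
```

```text
t 10.00 tcp [0.576  0.2778 0.1864] F [ 0.39  0.32 -0.87] w 0.00 q1,q6 [0.32 2.4 ] tilt err rv [-0.0025  0.0028  0.    ]
scene
[264. 195.] 95 ztop 0.085 mid [ 0.534  -0.1244  0.0825] size [0.034 0.032 0.007]
[348. 195.] 98 ztop 0.093 mid [0.563  0.0975 0.0905] size [0.03  0.032 0.007]
[416. 198.] 95 ztop 0.085 mid [0.5803 0.2753 0.083 ] size [0.03  0.031 0.007]
[201. 208.] 112 ztop 0.085 mid [ 0.5808 -0.2819  0.0825] size [0.034 0.033 0.007]
[254. 244.] 67 ztop 0.064 mid [ 0.713  -0.1394  0.0623] size [0.022 0.021 0.007]
side
[385. 142.] 82 ztop 0.087 mid [ 0.5777 -0.2815  0.0852] size [0.031 0.032 0.006]
[373. 182.] 122 ztop 0.086 mid [ 0.5308 -0.1243  0.0848] size [0.032 0.034 0.008]
[306. 235.] 176 ztop 0.095 mid [0.5589 0.1008 0.0933] size [0.032 0.033 0.006]
[234. 298.] 73 ztop 0.087 mid [0.584  0.2808 0.0846] size [0.017 0.026 0.006]
```

View pics/scene1.png

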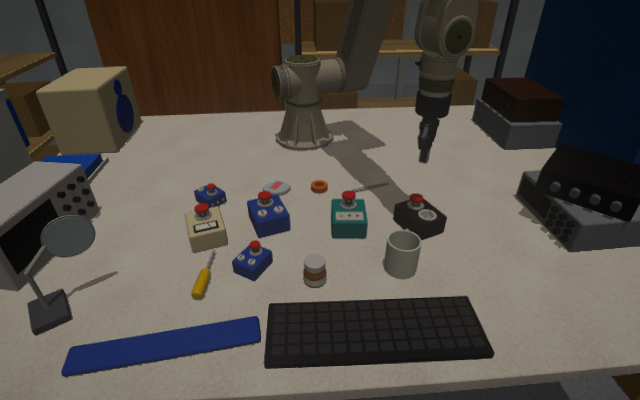

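The picture shows the caps at (201,208), (264,195) and (416,198) pressed, and the teal one at (348,195) still out. Nothing else has moved and the arm is clear.

```bash
python3 -c "
from rig import arm
arm.close_job()"
```

```text
the job is handed in; nothing more can be done
```

I pressed the preamplifier, the large blue filter and the sound monitor in that order, with closed fingertips, and handed the job in at about 10 s of the 54 s allowed.

- **Presses:** each went down about 17 to 18 mm. The highest force I read during a press was about 6 N, against the limit of 15 N.
- **Switches:** the scene camera, which reads about 2 mm high, shows the three pressed caps down about 8 mm, from 93 to 85 mm. That matches the 83 mm expected for a switch that stays in. The teal stimulator's cap is unchanged at 93 mm, so it is still off.
- **Boxes and other things:** the caps are within about 2 mm of where they started sideways, which is camera noise. The bystanders look unmoved in the final picture; I didn't measure them one by one.
- **One disagreement:** the last side-camera reading of the monitor cap's centre was about 9 mm off. It saw only 73 pixels of the cap instead of about 265, probably because the arm was in the way. Its height agreed, and the scene camera put the cap in its old place.

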